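# Put the tray of paint pots away under the bench shelf

### The arm

A 6-joint arm with a two-finger parallel gripper is mounted at the origin on the work surface. World frame = base frame: x ahead of the robot, y to its left, z up, the work surface at z = 0. Lengths are in m, angles in rad, forces in N, time in s.
With the tool pointing down it reaches from about 0.35 to 0.775 m from the base axis. Payload 5.5 kg.
Tool frame: the origin (TCP) lies midway between the tips of the shut fingers; the grasp point (between the pads) lies 19 mm behind it; z points along the fingers, y is the line along which they close (so a half turn about z gives the same grasp; the last joint's range is limited). The gripper opens to 85 mm and grips with 20 to 120 N. Pads are 22 mm wide; open, the fingers measure 114 mm over their backs; the gripper's body (76 mm by 85 mm) begins 54 mm behind the grasp point. The pads swing forward as they close: fully open they stand 13 mm farther back than shut.
Start: joints at [1.14, 0.313, 0.046, 1.304, 0, 1.431], TCP at [0.165, 0.551, 0.231] pointing down, gripper open.
Joint ranges: [-2.76, 2.76], [-0.86, 1.69], [-1.03, 1.26], [-2.2, 2.34], [-1.47, 1.5], [-3.14, 3.14]. Speed limits (rad/s): [2.57, 2.57, 3.14, 3.14, 3.14, 3.14].

### API

Orientations are given as a unit quaternion [w, x, y, z].
In Python, from workcell import env gives the robot as it stands.
- The arm moves only by the tool move_arm, never from a script. Its argument "targets" is a list of rows, each a list of 3 entries, a list of its own where there are three numbers: the shift along the tool's x, y, z in mm, then the turn, a rotation vector about the tool's x, y, z in units of 10 degrees (1.0 is 10 degrees), then the closure, from -1 (fully open) to 1 (shut). In form: [[[dx, dy, dz], [ax, ay, az], gripper], ...]. A call has 1 to 5 rows; each row is the pose to reach, as a shift and turn from the pose commanded when the call began, along the tool's axes at that moment; what a row does not reach only later rows make up. A row lasts 1/8 s, in which the tool goes at most 62.5 mm and 10.7 degrees, less where a joint would pass 70% of its speed; a pose out of reach is approached as far as the arm can. A call with a gripper value outside its range is refused whole. The fingers move at their own pace and stop on an object; "squeeze" is the grip in N (left out, the last holds). Time passes only in rows, so rows that repeat a pose let the fingers close. It gives the time, the measured TCP pose, the force, the opening and the grip force at its end, in the units of the state.
- env.get_state(): the state, without advancing time (a new reading comes with each control period).
- env.read_camera(name): name is "scene" or "top"; returns a dict with "pixels" (420x560x3 uint8, red, green, blue), "fovy" (degrees; the focal length in pixels is half the picture's height over the tangent of half this angle, whatever the lens; pixels are square), "cx", "cy" (the principal point, pixels), "extrinsics" (4x4, takes a point from world to camera coordinates). Camera axes: x right, y up, looking along -z (the intrinsics and any distortion apply to the point x, -y, -z); pixel columns grow to the right and rows downward; lengths in m; the calibration is good to about 2 mm. A picture is of the moment at which its call begins. There is no depth.
- env.hand_in(): hands the job in; it is judged then, once.
Trained networks look in a picture, given as the dict that the camera call returned (one of the last four; its "shot" number tells which), for a name from the list of things; names that differ only in an ending like _2 or _b are one class to them, and where a whole thing is asked for, a point or a joint stands for the part that bears it (a point fixed in the world has none). Each returns a list of dicts, best first, with "confidence" (0 to 1); they miss things now and then, are a little off and sometimes report something else, mostly with a low value. They report only what shows in the picture. A call takes as long as a camera call. They do not tell look-alikes from the thing itself.
- env.spot_in(thing, picture): "centre" ([x, y, z] in m, in world coordinates, good to about 4 mm: the middle of the surface that is visible of it).
- env.regions_of(thing, picture): "mask" (420x560 bool, what is visible of it).
- env.landmark_of(thing, picture): "centre" ([x, y, z] in m, in world coordinates, good to about 4 mm: a listed point, or the origin of a listed thing).
The state is a dict: "clock": time; "joint_pos": joint angles; "qvel": joint speeds; "tau": joint torques, N m; "tcp_pos": TCP position; "orientation": TCP orientation; "wrist_force": force on the tool from outside, world axes, zero at the start; "ft_torque": the same for the moment, N m; "finger_gap": finger opening in m; "grip_force": force on a finger pad.
Only numpy, scipy, OpenCV 4.12 (cv2) and the standard library are available. Lean on these libraries where they do the work, as an engineer would, in place of code of your own. Each camera call takes 0.05 s, during which the arm holds its last target. There are 200 camera calls.

### The job

Take the low grey tray by its upright grip, line it up with the bay of the low bench shelf and slide it, with its two paint pots, in under the board until you feel its rear edge bear squarely on the steel stop bar hidden at the back. The bar's depth changes and is not measured, so feel for it and press the tray home lightly but definitely, with some 5 to 10 N on the bar and never over 15 N; let nothing touch the shelf board and do not tip the pots. Let go, leaving the tray against the bar and the paint tin and tub where they stand.

Things in the scene. Friction and masses are not known exactly. Their poses are not given: they have to be found in the camera images.
- rack: Low bench shelf, fixed: two upright blue side panels 12 mm thick, 62 mm high, 180 mm deep, a clear bay 200 mm wide between them, and a board on top. Origin on the bench, under the middle of the board's front edge (where the tray enters); x points straight into the bay, y across it, z up.
- shelf: The shelf's board, fixed: 180 mm deep, 300 mm wide, underside 62 mm and top 80 mm above the bench; origin and axes as the rack. Three tins up to 100 mm high stand fast on it, from 80 mm behind its front edge. Hidden below it a fixed rigid stop bar, 150 mm across, 40 mm high, stands square in the bay; its face is 60 to 105 mm behind the board's front edge, set anew each run.
- fin (a point): Grip of the loose tray: an upright plate 14 mm thick (across the tray, y), 50 mm long (x), reaching from the bench to 46 mm height, on a flat tongue 50 mm wide and 4 mm thick. This point is in the plate's middle, 30 mm above the bench; x points from the grip to the tray and out at its rear edge, z up. Pinch it from above.
- tray_back (a point): Middle of the tray's rear edge (it goes in first and meets the stop bar), 12 mm above the bench and 175 mm along x from the grip's centre; axes as the grip. The tray's bin is 100 mm (x) by 170 mm (y), walls 24 mm high and 4 mm thick, floor 4 mm thick, lying flat on the bench. Tray 0.36 to 0.59 kg.
- pot0: Loose closed white paint pot with a steel lid, 59 mm wide, 48 mm high, 0.12 kg, standing in the right (-y) half of the tray; origin at the centre of its underside. Its top is 52 mm above the bench, 10 mm below the underside of the shelf board when the tray lies flat.
- pot1: The same kind of pot, in the left (+y) half of the tray.
- tin: Bystander: a closed paint tin 84 mm wide, 110 mm high, standing to one side; origin at the centre of its underside.
- tub: Bystander: an open white plastic tub 100 mm wide, 90 mm high, on the other side; origin at the centre of its underside.
Not all that is in view belongs to the job. What is shaped like the pot1 but blue or green is not meant.

How it is judged:
On the way, in this order (a step that is already met when the one before it is completed fails the run):
1. the tray's rear edge is under the board, at least 30 mm in (x of tray_back in the frame of rack above 0.03 m and z of tray_back in the frame of rack below 0.022 m), for 0.1 s.
2. the tray's rear edge is pressed on the stop bar (over 3 N) (contact force between tray and stop above 3 N), for 0.15 s.
At the end, for the whole second after the job is handed in: The tray lies flat and still under the board, its rear edge within 3 mm of the stop bar, square to the bay within 0.05 rad (3 degrees), both pots upright in it (x of tray_back in the frame of stop above -0.003 m and angle between the x axis of fin and the x axis of rack, either way round below 0.05 rad and height (world z) of tray_back below 0.016 m and angle between fin's own z axis and vertical below 0.04 rad and distance between each of pot0, pot1 and tray_back below 0.11 m and height (world z) of each of pot0, pot1 below 0.01 m and angle between each of pot0, pot1's own z axis and vertical below 0.1 rad and linear speed of tray below 0.01 m/s); the robot touches nothing.
It fails at once if anything touches the shelf board (over 1 N) (contact force between shelf and anything else above 1 N).
It fails at once if the tray is pushed too hard into the stop bar (over 16 N) (contact force between tray and stop above 16 N).
It fails at once if the tray is forced against the side panels (over 20 N) (contact force between tray and rack above 20 N).
It fails at once if a pot tips over (angle between any of pot0, pot1's own z axis and vertical above 0.35 rad).
It fails at once if a bystander is moved over 15 mm (distance of any of tin, tub from where it was at the start of the episode above 0.015 m).
It also fails if it takes over 69 s, if anything falls off the work surface, if the arm or the gripper's body presses on something with over 40 N, if the wrist force passes 120 N, or if a joint passes its speed limit or range.

## Working session

There is one attempt and no reset: what is moved stays moved. The work goes in short steps, Python scripts to look and compute and a tool call to move; the robot and the scene stay as the last step left them, time stands still between calls to the robot, and variables do not carry over. Pictures are saved under pics/ and viewed, at most 10 in all, crops included, and the job is handed in when it is done.

Besides the shell and the picture viewer there is one more tool, called after ">>>" as name(argument=value, ...), one argument or row to a line, values as JSON. move_arm: Moves the arm, as the interface text tells. Its arguments: {"type":"object","properties":{"targets":{"type":"array","items":{"type":"array"}},"squeeze":{"type":"number"}},"required":["targets"]}

```bash
mkdir -p pics; ls; cat > h.py <<'E'
import numpy as np, cv2
from workcell import env
def save(p,name): cv2.imwrite('pics/'+name,p['pixels'][:,:,::-1])
def proj(p,X):
    X=np.atleast_2d(X); E=np.array(p['extrinsics']); c=X@E[:3,:3].T+E[:3,3]
    f=210/np.tan(np.radians(p['fovy'])/2)
    return np.c_[p['cx']+f*c[:,0]/-c[:,2], p['cy']+f*c[:,1]/c[:,2]]
def unproj(p,uv,z):
    uv=np.atleast_2d(uv).astype(float); E=np.array(p['extrinsics']); f=210/np.tan(np.radians(p['fovy'])/2)
    d=np.c_[(uv[:,0]-p['cx'])/f,-(uv[:,1]-p['cy'])/f,-np.ones(len(uv))]@E[:3,:3]
    o=-E[:3,:3].T@E[:3,3]
    return o+d*((z-o[2])/d[:,2])[:,None]
E
python3 - <<'E'
from h import *
np.set_printoptions(precision=4,suppress=True)
for n in ['scene','top']:
    p=env.read_camera(n); save(p,n+'0.png'); print(n,[k for k in p],p['fovy'],p['cx'],p['cy'])
    for t in ['rack','shelf','fin','tray_back','pot0','tin','tub']:
        for r in env.landmark_of(t,p)[:4]: 
            print(t,np.array(r['centre']),round(r['confidence'],2),proj(p,r['centre'])[0].round())
s=env.get_state();print(s['clock'],s['orientation'],s['wrist_force'])
E
```

```text
pics
scene ['pixels', 'fovy', 'cx', 'cy', 'extrinsics', 'shot'] 56.64390401418647 285.2270971244497 219.03735451175123
rack [0.6995 0.0258 0.0035] 0.96 [235. 280.]
shelf [0.6998 0.0277 0.0003] 0.93 [236. 282.]
fin [0.4393 0.1306 0.0278] 0.66 [357. 230.]
tray_back [0.6132 0.0912 0.0156] 0.6 [288. 271.]
pot0 [0.5273 0.2739 0.0049] 0.88 [385. 304.]
pot0 [0.5448 0.061  0.0025] 0.82 [300. 246.]
pot0 [0.5675 0.1435 0.0059] 0.81 [321. 275.]
pot0 [0.3907 0.2484 0.0014] 0.73 [413. 255.]
tin [0.6365 0.3298 0.0024] 0.93 [373. 366.]
tin [0.701  0.0291 0.0012] 0.29 [236. 282.]
tub [ 0.6248 -0.3279  0.0021] 0.86 [167. 174.]
tub [0.4416 0.1319 0.0305] 0.32 [357. 230.]
top ['pixels', 'fovy', 'cx', 'cy', 'extrinsics', 'shot'] 45.91900571452817 279.0298450210275 209.13246482032355
rack [ 0.7036  0.0242 -0.0009] 0.85 [267. 141.]
rack [0.6079 0.0898 0.0141] 0.38 [238. 183.]
shelf [ 0.6993  0.029  -0.0015] 0.59 [265. 143.]
fin [0.4366 0.1283 0.0336] 0.93 [221. 262.]
tray_back [0.6101 0.0897 0.0119] 0.89 [238. 182.]
pot0 [ 0.5269  0.2727 -0.0011] 0.97 [157. 222.]
pot0 [0.574  0.1403 0.0024] 0.81 [216. 199.]
pot0 [ 0.3894  0.2484 -0.0007] 0.79 [169. 284.]
pot0 [ 0.5414  0.066  -0.0003] 0.71 [250. 213.]
tin [ 0.6395  0.3284 -0.0071] 0.87 [133. 173.]
tin [0.5418 0.062  0.0024] 0.18 [251. 213.]
tub [ 0.6237 -0.3284  0.0017] 0.87 [425. 172.]
0.8 [0.     0.1449 0.9894 0.0001] [-0.4898 -0.9031 -0.2569]
```

View pics/top0.png

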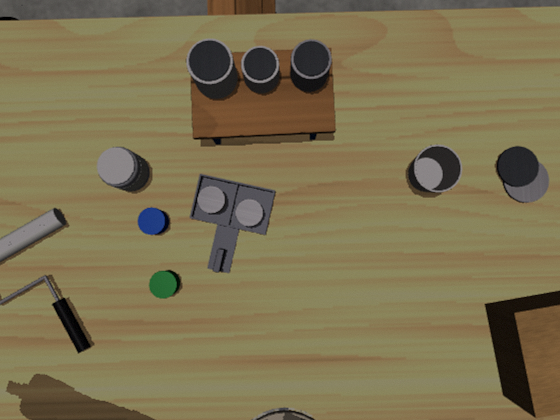

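View pics/scene0.png

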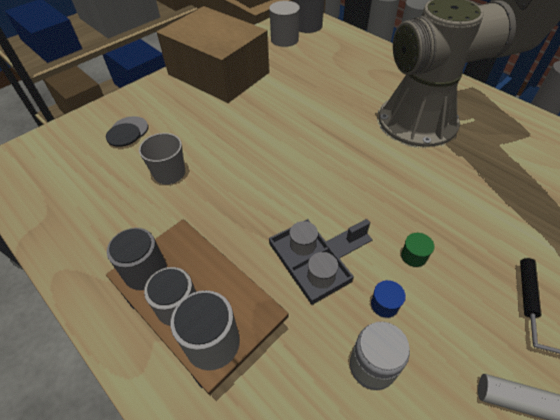

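The tray is the grey bin at about (235,205) with its grip at (221,262). White pots are at (211,200) and (250,213). The blue (152,221) and green (164,284) lookalikes stand outside it and are not meant. The shelf's front edge runs from (193,138) to (334,131).

```bash
python3 - <<'E'
from h import *
np.set_printoptions(precision=4,suppress=True)
p=env.read_camera('top'); im=p['pixels']
c=cv2.resize(im[115:285,180:345],None,fx=3.5,fy=3.5,interpolation=cv2.INTER_CUBIC); cv2.imwrite('pics/crop.png',c[:,:,::-1])
for t in ['fin','shelf']:
    r=env.regions_of(t,p)
    if not r: print(t,'none');continue
    m=r[0]['mask'].astype(np.uint8); cs=max(cv2.findContours(m,0,2)[0],key=cv2.contourArea)
    rect=cv2.minAreaRect(cs); b=cv2.boxPoints(rect); print(t,r[0]['confidence'],m.sum(),b.round(1).tolist())
    if t=='shelf':
        u=np.arange(205,326); v=np.array([np.where(m[:,x])[0].max() for x in u])+.5
        k=np.polyfit(u,v,1); print('front line',k,(v-np.polyval(k,u)).std())
        for z in (.062,.08): 
            q=unproj(p,[[205.5,np.polyval(k,205)],[325.5,np.polyval(k,325)]],z);d=q[0]-q[1];print(z,q,'into-yaw',np.degrees(np.arctan2(-d[0],d[1])))
E=np.array(p['extrinsics']);print('cam',-E[:3,:3].T@E[:3,3])
E
```

```text
fin 0.69 3450 [[179.10000610351562, 263.3999938964844], [199.10000610351562, 172.89999389648438], [276.29998779296875, 189.89999389648438], [256.29998779296875, 280.3999938964844]]
shelf 0.98 12857 [[185.6999969482422, 40.0], [331.1000061035156, 33.29999923706055], [335.70001220703125, 133.0], [190.3000030517578, 139.6999969482422]]
front line [ -0.0455 147.9199] 0.4307815459988382
0.062 [[ 0.6988  0.1527  0.062 ]
 [ 0.7041 -0.1028  0.062 ]] into-yaw 1.1864160860426471
0.08 [[ 0.695   0.15    0.08  ]
 [ 0.7002 -0.1011  0.08  ]] into-yaw 1.186416086042638
cam [ 0.4762 -0.004   1.104 ]
```

View pics/crop.png

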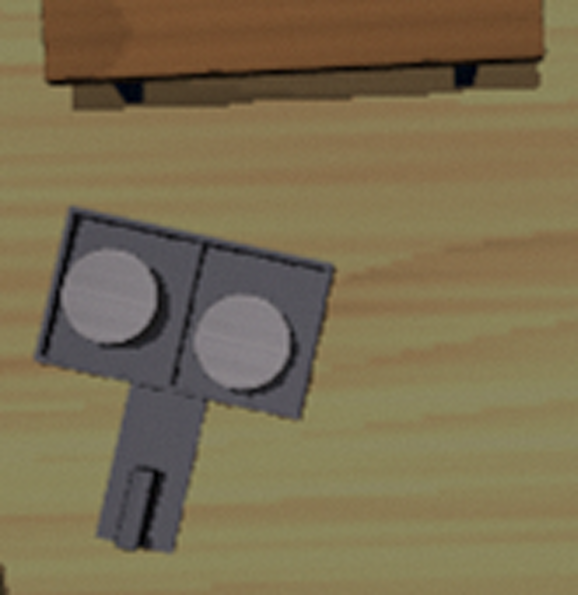

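The crop shows the tray's four corners at (72,207), (335,265), (302,419) and (36,360), and the top of the fin around (137,507). The front top edge of the board runs from (48,79) to (543,57).

```bash
python3 - <<'E'
from h import *
np.set_printoptions(precision=4,suppress=True)
p=env.read_camera('top')
f=lambda a:(np.array(a,float)+.5)/3.5-.5+[180,115]
q=unproj(p,f([[48,78],[543,57]]),.08); d=q[0]-q[1]; print('board',q,np.linalg.norm(d),q.mean(0),np.degrees(np.arctan2(-d[0],d[1])))
q=unproj(p,f([[117,84],[145,84],[455,68],[478,68]]),.05); print('panels~',q)
t=unproj(p,f([[72,207],[335,265],[302,419],[36,360]]),.024); print('tray',t)
e=lambda a,b:np.linalg.norm(t[a]-t[b]); print(e(0,1),e(1,2),e(2,3),e(3,0))
a=(t[0]+t[1]-t[2]-t[3]); yaw=np.arctan2(a[1],a[0]); a/=np.linalg.norm(a); back=(t[0]+t[1])/2; l=t[0]-t[1]
print('yaw',np.degrees(yaw),np.degrees(np.arctan2(-l[0],l[1])),'back',back,'fin from back',back-.175*a)
g=unproj(p,f([[135,467],[157,467],[138,549],[117,546]]),.046); print('fin top',g,g.mean(0)); a=g[0]+g[1]-g[2]-g[3];print(np.degrees(np.arctan2(a[1],a[0])))
s=env.get_state();from scipy.spatial.transform import Rotation as R
w=s['orientation'];print(s['tcp_pos'],R.from_quat([*w[1:],w[0]]).as_matrix())
E
```

```text
board [[ 0.6992  0.1754  0.08  ]
 [ 0.7044 -0.1207  0.08  ]] 0.29607372366055273 [0.7018 0.0274 0.08  ] 1.0080984914495865
panels~ [[ 0.7009  0.1382  0.05  ]
 [ 0.7005  0.121   0.05  ]
 [ 0.7056 -0.0698  0.05  ]
 [ 0.7052 -0.0839  0.05  ]]
tray [[0.6291 0.1712 0.024 ]
 [0.5885 0.0071 0.024 ]
 [0.4928 0.0299 0.024 ]
 [0.5336 0.195  0.024 ]]
0.169032138738145 0.09835655234510453 0.1700339025463311 0.0984452429224736
yaw -13.691836816471737 -13.904599444200745 back [0.6088 0.0891 0.024 ] fin from back [0.4388 0.1305 0.024 ]
fin top [[0.4658 0.1314 0.046 ]
 [0.4654 0.118  0.046 ]
 [0.4161 0.1304 0.046 ]
 [0.4182 0.1431 0.046 ]] [0.4414 0.1308 0.046 ]
-13.957098468216055
[0.1649 0.5509 0.2314] [[-0.958   0.2868  0.0001]
 [ 0.2868  0.958   0.0001]
 [-0.      0.0002 -1.    ]]
```

>>> move_arm(
  targets=[
    [[-45,-38,0],[0,0,-0.1],-1],
    [[-90,-76,0],[0,0,-0.2],-1],
    [[-135,-114,0],[0,0,-0.29],-1],
    [[-180,-152,0],[0,0,-0.29],-1],
    [[-220,-187,0],[0,0,-0.29],-1],
  ],
)

```text
clock: 1.62
tcp_pos: [0.3229, 0.3071, 0.2316]
orientation: [0.0, 0.12, 0.993, 0.0]
wrist_force: [0.7, -0.1, 0.3]
finger_gap: 0.0855
grip_force: 0.0
```

>>> move_arm(
  targets=[
    [[-42,-39,0],[0,0,0],-1],
    [[-84,-78,0],[0,0,0],-1],
    [[-126,-117,0],[0,0,0],-1],
    [[-156,-146,0],[0,0,0],-1],
    [[-156,-146,60],[0,0,0],-1],
  ],
)

```text
clock: 2.25
tcp_pos: [0.4449, 0.1277, 0.1745]
orientation: [0.006, 0.122, 0.992, 0.001]
wrist_force: [1.6, 0.7, -1.6]
finger_gap: 0.0855
grip_force: 0.0
```

```bash
python3 - <<'E'
from h import *
s=env.get_state();print(s['tcp_pos'],s['orientation'],s['wrist_force'])
p=env.read_camera('scene');save(p,'s1.png')
for t in ['fin','tray_back']: print(t,[(np.round(r['centre'],4),round(r['confidence'],2)) for r in env.landmark_of(t,p)[:1]])
E
```

```text
[0.44490054 0.12773271 0.17454358] [0.00567795 0.12225346 0.992482   0.00115088] [ 1.60030813  0.74947961 -1.61801922]
fin [(array([0.5689, 0.142 , 0.0073]), 0.74)]
tray_back [(array([0.6125, 0.0917, 0.0157]), 0.73)]
```

>>> move_arm(
  targets=[
    [[0,0,45],[0,0,0],-1],
    [[0,0,90],[0,0,0],-1],
    [[0,0,130],[0,0,0],-1],
    [[0,0,155],[0,0,0],-1],
    [[0,0,155],[0,0,0],-1],
  ],
)

```text
clock: 3.02
tcp_pos: [0.4393, 0.1305, 0.0169]
orientation: [-0.0, 0.119, 0.993, 0.0]
wrist_force: [0.3, -0.3, 1.0]
finger_gap: 0.0854
grip_force: 0.0
```

```bash
python3 - <<'E'
from h import *
s=env.get_state();print(s['tcp_pos'],s['orientation'],s['wrist_force'])
for n in ['top','scene']:
    p=env.read_camera(n)
    im=p['pixels']; u,v=proj(p,[.47,.12,.03])[0].astype(int)
    c=cv2.resize(im[v-45:v+45,u-55:u+55],None,fx=5,fy=5,interpolation=cv2.INTER_CUBIC)
    globals()[n]=c
cv2.imwrite('pics/g.png',cv2.resize(np.vstack([top,scene]),None,fx=.66,fy=.66)[:,:,::-1])
E
```

```text
[0.43933251 0.13045423 0.01693409] [-1.73511574e-04  1.19155095e-01  9.92875638e-01  2.42360326e-05] [ 0.27546993 -0.30762634  0.98272527]
```

View pics/g.png

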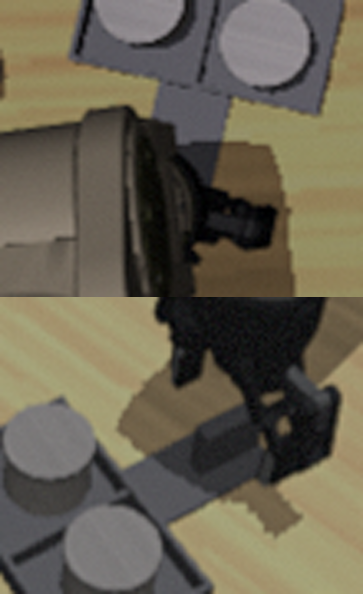

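The scene view shows the fingers straddling the fin, with the fin at about (225,445) and the fingers at (185,365) and (300,440). I'll close gently.

>>> move_arm(
  targets=[
    [[0,0,0],[0,0,0],0.3],
    [[0,0,0],[0,0,0],0.6],
    [[0,0,0],[0,0,0],1],
    [[0,0,0],[0,0,0],1],
    [[0,0,0],[0,0,0],1],
  ],
  squeeze=50,
)

```text
clock: 3.75
tcp_pos: [0.4392, 0.1302, 0.0168]
orientation: [0.0, 0.119, 0.993, 0.001]
wrist_force: [-0.5, 2.3, 5.5]
finger_gap: 0.0133
grip_force: 49.9
```

>>> move_arm(
  targets=[
    [[0,0,0],[0,0,0],1],
    [[0,0,0],[0,0,0],1],
  ],
)

```text
clock: 4.0
tcp_pos: [0.4392, 0.1302, 0.0167]
orientation: [0.0, 0.119, 0.993, 0.001]
wrist_force: [-0.6, 3.0, 5.7]
finger_gap: 0.013
grip_force: 49.9
```

```bash
python3 - <<'E'
from h import *
s=env.get_state();print(s['clock'],s['tcp_pos'],s['orientation'],s['wrist_force'],s['ft_torque'],s['finger_gap'])
for n in ['top','scene']:
    p=env.read_camera(n)
    for t in ['fin','tray_back']: print(t,[(np.round(r['centre'],4),round(r['confidence'],2)) for r in env.landmark_of(t,p)[:2]])
    if n=='top':
        c=cv2.resize(p['pixels'][115:285,180:345],None,fx=3.5,fy=3.5,interpolation=cv2.INTER_CUBIC); cv2.imwrite('pics/c2.png',c[:,:,::-1])
E
```

```text
4.0 [0.43917631 0.13021205 0.01674843] [3.41650456e-04 1.19387833e-01 9.92847500e-01 5.19465539e-04] [-0.62989431  3.02233066  5.70395208] [0.42574761 0.11158794 0.35198453] 0.012974059171457423
fin [(array([0.4391, 0.1267, 0.0323]), 0.66)]
tray_back [(array([0.6102, 0.0908, 0.0126]), 0.92)]
fin [(array([0.4401, 0.1294, 0.0299]), 0.7)]
tray_back [(array([0.6122, 0.0925, 0.0165]), 0.68)]
```

View pics/c2.png

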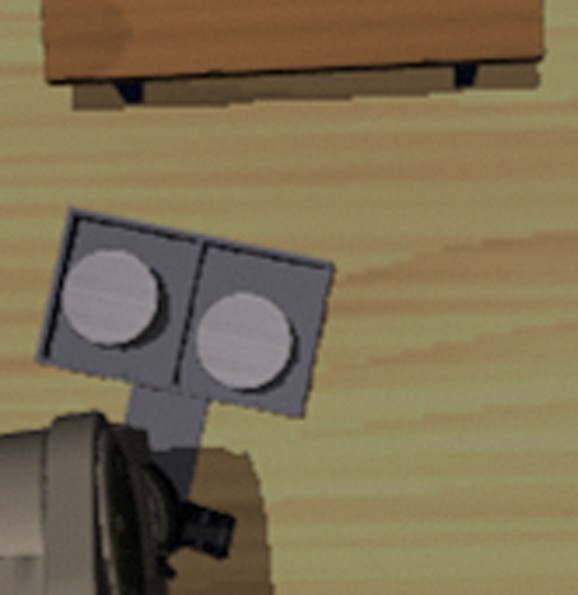

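>>> move_arm(
  targets=[
    [[-4,-5,0],[0,0,-0.1],1],
    [[-13,-14,0],[0,0,-0.25],1],
    [[-22,-24,0],[0,0,-0.4],1],
    [[-31,-34,0],[0,0,-0.55],1],
    [[-39,-43,0],[0,0,-0.7],1],
  ],
)

```text
clock: 4.92
tcp_pos: [0.4646, 0.0808, 0.0167]
orientation: [-0.002, 0.057, 0.998, 0.002]
wrist_force: [-8.6, 9.9, 14.7]
finger_gap: 0.0134
grip_force: 51.5
```

```bash
cat >> h.py <<'E'
from scipy.spatial.transform import Rotation as R
np.set_printoptions(precision=4,suppress=True)
def plan(xy=None,yaw=None,rack=(.702,.027,1.0),L=.175):
    "print tool state, tray_back in rack frame, and shift to put fin at world xy"
    s=env.get_state(); w=s['orientation']; M=R.from_quat([*w[1:],w[0]]).as_matrix(); t=s['tcp_pos']
    y=np.degrees(np.arctan2(-M[1,0],-M[0,0])); c=np.radians(rack[2]); X=np.array([np.cos(c),np.sin(c)]);Y=np.array([-X[1],X[0]])
    b=t[:2]-M[:2,0]/np.linalg.norm(M[:2,0])*L-np.array(rack[:2])
    print('t',s['clock'],'tcp',t,'yaw',y,'back in rack',b@X,b@Y,'F rack',s['wrist_force'][:2]@X,s['wrist_force'][:2]@Y,'Fz',s['wrist_force'][2],'T',s['ft_torque'],'zaxis',M[:,2])
    if xy is not None:
        d=np.r_[xy-t[:2],0]; print('shift mm',d@M*1000,'az',-(yaw-y)/10)
E
python3 -c "
from h import *
plan(np.array([.497,.0234]),1.0)"
```

```text
t 4.925 tcp [0.4646 0.0808 0.0167] yaw -6.554839682973413 back in rack -0.06298245619886747 0.03487849930493615 F rack -8.452898866057073 10.005795829341356 Fz 14.71738276595639 T [1.6556 1.2367 0.4521] zaxis [-0.003   0.0049 -1.    ]
shift mm [-38.7722 -53.272   -0.3807] az -0.7554839682973413
```

>>> move_arm(
  targets=[
    [[-8,-11,-0.7],[0,0,-0.16],1],
    [[-16,-22,-0.7],[0,0,-0.32],1],
    [[-24,-34,-0.7],[0,0,-0.48],1],
    [[-32,-46,-0.7],[0,0,-0.64],1],
    [[-36,-52,-0.7],[0,0,-0.77],1],
  ],
)

```text
clock: 5.55
tcp_pos: [0.4943, 0.024, 0.0168]
orientation: [-0.002, -0.009, 1.0, 0.002]
wrist_force: [-5.9, 9.2, 9.5]
finger_gap: 0.0135
grip_force: 50.5
```

>>> move_arm(
  targets=[
    [[0,0,0],[0,0,0],1],
    [[0,0,0],[0,0,0],1],
  ],
)

```text
clock: 5.8
tcp_pos: [0.4947, 0.0234, 0.0168]
orientation: [-0.001, -0.009, 1.0, 0.001]
wrist_force: [-3.7, 2.3, 5.0]
finger_gap: 0.0132
grip_force: 50.3
```

```bash
python3 - <<'E'
from h import *
plan(np.array([.497,.0234]),1.0)
p=env.read_camera('top')
for t in ['rack','fin','tray_back','pot0']: print(t,[(np.round(r['centre'],4),round(r['confidence'],2)) for r in env.landmark_of(t,p)[:4]])
c=cv2.resize(p['pixels'][115:265,180:355],None,fx=4,fy=4,interpolation=cv2.INTER_CUBIC); cv2.imwrite('pics/c3.png',c[:,:,::-1])
E
```

```text
t 5.8 tcp [0.4947 0.0234 0.0168] yaw 1.0043811687584703 back in rack -0.03233754229218008 5.078777599631689e-06 F rack -3.6292544988249444 2.323548569643113 Fz 4.992669309612688 T [0.443  0.5014 0.4749] zaxis [-0.0024  0.0011 -1.    ]
shift mm [-2.3059 -0.0136 -0.0056] az 0.0004381168758470277
rack [(array([ 0.7038,  0.0246, -0.0012]), 0.68)]
fin []
tray_back [(array([0.6679, 0.0269, 0.0126]), 0.73)]
pot0 [(array([0.6203, 0.0633, 0.0027]), 0.91), (array([ 0.6109, -0.0172,  0.0018]), 0.68), (array([0.3912, 0.2497, 0.003 ]), 0.62), (array([ 0.5283,  0.2722, -0.0029]), 0.61)]
```

View pics/c3.png

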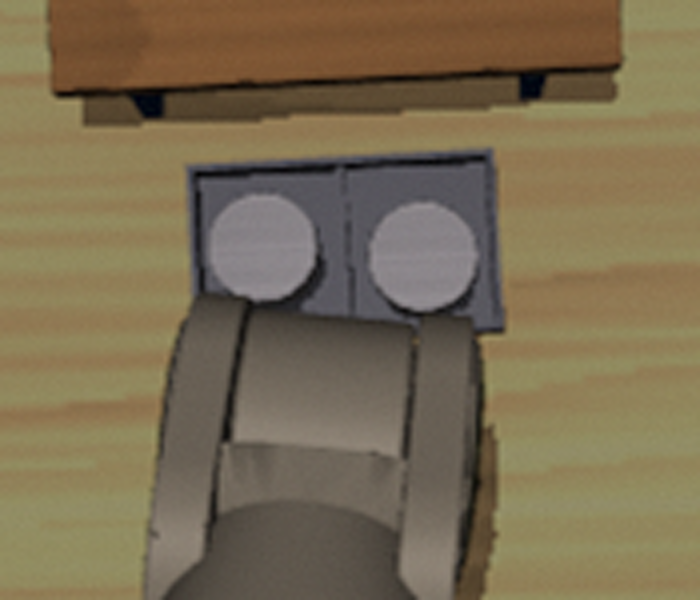

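Tray edge (188,166)–(494,152) runs parallel to the board front (52,92)–(620,66) and is centred between the panels. Next I slide it in.

>>> move_arm(
  targets=[
    [[-8,0,0],[0,0,0],1],
    [[-20,0,0],[0,0,0],1],
    [[-33,0,0],[0,0,0],1],
    [[-46,0,0],[0,0,0],1],
    [[-56,0,0],[0,0,0],1],
  ],
)

```text
clock: 6.68
tcp_pos: [0.5478, 0.0237, 0.0167]
orientation: [-0.004, -0.008, 1.0, -0.0]
wrist_force: [-14.0, -0.3, 15.8]
finger_gap: 0.0133
grip_force: 51.1
```

>>> move_arm(
  targets=[
    [[-4,0,0],[0,0,0],1],
    [[-8,0,0],[0,0,0],1],
    [[-11,0,0],[0,0,0],1],
    [[-14,0,0],[0,0,0],1],
    [[-17,0,0],[0,0,0],1],
  ],
)

```text
clock: 7.3
tcp_pos: [0.5644, 0.024, 0.0167]
orientation: [-0.004, -0.008, 1.0, -0.0]
wrist_force: [-12.2, -0.3, 14.1]
finger_gap: 0.0134
grip_force: 50.8
```

```bash
python3 -c "
from h import *
plan()"
```

```text
t 7.3 tcp [0.5644 0.024  0.0167] yaw 0.9021362115929497 back in rack 0.037374118728243956 -0.000926462218551682 F rack -12.206357873269438 -0.13202350331108215 Fz 14.144792123779176 T [-0.0046  2.231   0.11  ] zaxis [-0.0084 -0.0005 -1.    ]
```

>>> move_arm(
  targets=[
    [[-4,0,-1],[0,0,0],1],
    [[-8,0,-1.2],[0,0,0],1],
    [[-12,0,-1.2],[0,0,0],1],
    [[-15,0,-1.2],[0,0,0],1],
    [[-17,0,-1.2],[0,0,0],1],
  ],
)

```text
clock: 7.92
tcp_pos: [0.5861, 0.0243, 0.0176]
orientation: [-0.0, -0.008, 1.0, 0.0]
wrist_force: [-1.2, 0.7, -6.3]
finger_gap: 0.0132
grip_force: 48.6
```

```bash
python3 -c "
from h import *
plan()"
```

```text
t 7.925 tcp [0.5861 0.0243 0.0176] yaw 0.9365049202258302 back in rack 0.05907380162008776 -0.0008570728656169508 F rack -1.1568453789250386 0.7156547732525943 Fz -6.349675546351716 T [-0.0656  0.7049  0.049 ] zaxis [-0.0007  0.0001 -1.    ]
```

>>> move_arm(
  targets=[
    [[-0.5,0,0.4],[0,0,0],1],
    [[-1,0,0.4],[0,0,0],1],
    [[-2,0,0.4],[0,0,0],1],
    [[-3,0,0.4],[0,0,0],1],
    [[-4,0,0.4],[0,0,0],1],
  ],
)

```text
clock: 8.55
tcp_pos: [0.5902, 0.0244, 0.0179]
orientation: [0.0, -0.008, 1.0, 0.0]
wrist_force: [-1.3, 0.5, -6.0]
finger_gap: 0.0133
grip_force: 48.8
```

>>> move_arm(
  targets=[
    [[-1,0,0.4],[0,0,0],1],
    [[-2,0,0.8],[0,0,0],1],
    [[-3,0,0.8],[0,0,0],1],
    [[-4,0,0.8],[0,0,0],1],
    [[-5,0,0.8],[0,0,0],1],
  ],
)

```text
clock: 9.18
tcp_pos: [0.5952, 0.0245, 0.0171]
orientation: [0.0, -0.008, 1.0, 0.0]
wrist_force: [-2.2, -0.0, -3.4]
finger_gap: 0.0137
grip_force: 49.0
```

>>> move_arm(
  targets=[
    [[-1,0,0.1],[0,0,0],1],
    [[-2,0,0.2],[0,0,0],1],
    [[-3,0,0.2],[0,0,0],1],
    [[-4,0,0.2],[0,0,0],1],
  ],
)

```text
clock: 9.68
tcp_pos: [0.5992, 0.0245, 0.0168]
orientation: [0.0, -0.008, 1.0, 0.0]
wrist_force: [-3.0, -0.8, -3.0]
finger_gap: 0.0132
grip_force: 49.1
```

>>> move_arm(
  targets=[
    [[-1,0,0],[0,0,0],1],
    [[-2,0,0],[0,0,0],1],
    [[-3,0,0],[0,0,0],1],
    [[-4,0,0],[0,0,0],1],
  ],
)

```text
clock: 10.18
tcp_pos: [0.6031, 0.0246, 0.0168]
orientation: [-0.0, -0.008, 1.0, 0.0]
wrist_force: [-3.2, -0.7, -1.6]
finger_gap: 0.0133
grip_force: 49.1
```

>>> move_arm(
  targets=[
    [[-1,0,0],[0,0,0],1],
    [[-2,0,0],[0,0,0],1],
    [[-3,0,0],[0,0,0],1],
    [[-4,0,0],[0,0,0],1],
  ],
)

```text
clock: 10.68
tcp_pos: [0.6071, 0.0247, 0.0168]
orientation: [0.0, -0.008, 1.0, 0.0]
wrist_force: [-4.0, -1.0, -2.0]
finger_gap: 0.0132
grip_force: 49.1
```

>>> move_arm(
  targets=[
    [[-1,0,0],[0,0,0],1],
    [[-2,0,0],[0,0,0],1],
    [[-3,0,0],[0,0,0],1],
    [[-4,0,0],[0,0,0],1],
  ],
)

```text
clock: 11.18
tcp_pos: [0.6112, 0.0247, 0.0168]
orientation: [0.0, -0.008, 1.0, 0.0]
wrist_force: [-4.4, -1.0, -1.7]
finger_gap: 0.0128
grip_force: 49.2
```

>>> move_arm(
  targets=[
    [[-1,0,0],[0,0,0],1],
    [[-2,0,0],[0,0,0],1],
    [[-3,0,0],[0,0,0],1],
    [[-4,0,0],[0,0,0],1],
  ],
)

```text
clock: 11.68
tcp_pos: [0.6141, 0.0247, 0.0168]
orientation: [-0.001, -0.008, 1.0, -0.0]
wrist_force: [-8.5, -1.5, 2.8]
finger_gap: 0.0132
grip_force: 49.9
```

Contact: the advance has fallen short and the force has stepped up about 4 N. I'll press slightly more and hold.

>>> move_arm(
  targets=[
    [[-0.4,0,0],[0,0,0],1],
    [[-0.8,0,0],[0,0,0],1],
    [[-0.8,0,0],[0,0,0],1],
  ],
)

```text
clock: 12.05
tcp_pos: [0.6141, 0.0248, 0.0168]
orientation: [-0.002, -0.008, 1.0, -0.0]
wrist_force: [-9.3, -1.9, 3.4]
finger_gap: 0.0132
grip_force: 50.0
```

```bash
python3 -c "
from h import *
plan()"
```

```text
t 12.05 tcp [0.6141 0.0248 0.0168] yaw 0.935101609223643 back in rack 0.0870687325029088 -0.0008813047527977913 F rack -9.37116558513696 -1.7338621781944692 Fz 3.4402975805761913 T [-0.0764  1.4656  0.0075] zaxis [-0.0032 -0.0001 -1.    ]
```

>>> move_arm(
  targets=[
    [[-0.5,0,-0.1],[0,0,0],1],
    [[-1,0,-0.2],[0,0,0],1],
    [[-1.5,0,-0.3],[0,0,0],1],
    [[-1.5,0,-0.3],[0,0,0],1],
    [[-1.5,0,-0.3],[0,0,0],1],
  ],
)

```text
clock: 12.68
tcp_pos: [0.6141, 0.0248, 0.0168]
orientation: [-0.003, -0.008, 1.0, -0.0]
wrist_force: [-12.4, -0.8, 3.8]
finger_gap: 0.0131
grip_force: 50.1
```

```bash
python3 -c "
from h import *
plan()"
```

```text
t 12.675 tcp [0.6141 0.0248 0.0168] yaw 0.9336420827973575 back in rack 0.08708255163544361 -0.0009130518258671375 F rack -12.402902718556366 -0.5696258169379094 Fz 3.778509921476124 T [-0.1548  1.9392  0.0473] zaxis [-0.0058 -0.0003 -1.    ]
```

>>> move_arm(
  targets=[
    [[0.7,0,0],[0,0,0],1],
    [[1.5,0,0],[0,0,0],1],
    [[2,0,0],[0,0,0],1],
  ],
  squeeze=25,
)

```text
clock: 13.05
tcp_pos: [0.6142, 0.0246, 0.0168]
orientation: [-0.001, -0.008, 1.0, -0.0]
wrist_force: [-6.0, -1.8, -1.2]
finger_gap: 0.0129
grip_force: 49.4
```

>>> move_arm(
  targets=[
    [[0,0,0],[0,0,0],0.7],
    [[0,0,0],[0,0,0],0.4],
    [[0,0,0],[0,0,0],0],
    [[0,0,0],[0,0,0],0],
    [[0,0,0],[0,0,0],0],
  ],
)

```text
clock: 13.68
tcp_pos: [0.6159, 0.0248, 0.0174]
orientation: [0.001, -0.008, 1.0, 0.0]
wrist_force: [0.4, 0.9, 0.1]
finger_gap: 0.0428
grip_force: 0.0
```

```bash
python3 - <<'E'
from h import *
plan(); print(env.get_state()['finger_gap'])
for n in ['scene']:
    p=env.read_camera(n); u,v=proj(p,[.62,.02,.05])[0].astype(int); print(u,v)
    c=cv2.resize(p['pixels'][v-70:v+70,u-95:u+95],None,fx=4,fy=4,interpolation=cv2.INTER_CUBIC); cv2.imwrite('pics/c4.png',c[:,:,::-1])
E
```

```text
t 13.675 tcp [0.6159 0.0248 0.0174] yaw 0.9398235345837506 back in rack 0.0888783138362157 -0.0008886651238424889 F rack 0.40910421233045696 0.8575232223526297 Fz 0.1289908645360219 T [-0.     -0.0359  0.0046] zaxis [ 0.001   0.0001 -1.    ]
0.042819234148127126
260 242
```

View pics/c4.png

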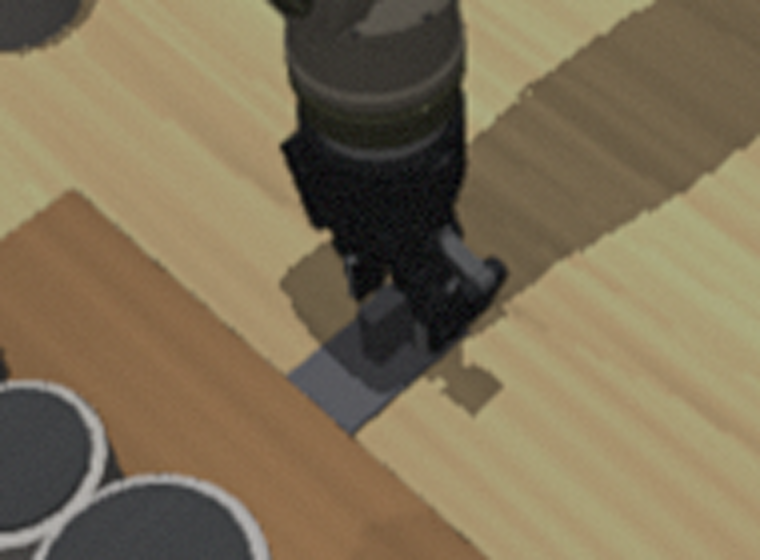

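The fingers are clear of the fin at (385,330), and the tongue goes in under the board square. I'll retreat straight up.

>>> move_arm(
  targets=[
    [[0,0,-10],[0,0,0],0],
    [[0,0,-30],[0,0,0],0],
    [[10,0,-65],[0,0,0],0],
    [[30,0,-110],[0,0,0],0],
    [[60,0,-140],[0,0,0],0],
  ],
)

```text
clock: 14.35
tcp_pos: [0.5563, 0.0236, 0.16]
orientation: [0.002, -0.008, 1.0, -0.0]
wrist_force: [0.2, -0.0, -0.5]
finger_gap: 0.0429
grip_force: 0.0
```

>>> move_arm(
  targets=[
    [[40,0,0],[0,0,0],0],
    [[80,0,0],[0,0,0],0],
    [[100,0,0],[0,0,0],0],
    [[100,0,0],[0,0,0],0],
    [[100,0,0],[0,0,0],0],
  ],
)

```text
clock: 14.98
tcp_pos: [0.4567, 0.022, 0.1578]
orientation: [0.001, -0.008, 1.0, -0.0]
wrist_force: [0.6, -0.1, -0.6]
finger_gap: 0.0428
grip_force: 0.0
```

```bash
python3 - <<'E'
from h import *
p=env.read_camera('scene'); print([(np.round(r['centre'],4),round(r['confidence'],2)) for r in env.landmark_of('fin',p)[:2]])
u,v=proj(p,[.62,.02,.05])[0].astype(int)
c=cv2.resize(p['pixels'][v-70:v+70,u-95:u+95],None,fx=4,fy=4,interpolation=cv2.INTER_CUBIC); cv2.imwrite('pics/c5.png',c[:,:,::-1])
print(proj(p,[[.614,.0248,.046]])[0]-[u-95,v-70], env.get_state()['wrist_force'])
E
```

```text
[(array([0.6151, 0.0255, 0.0297]), 0.81)]
[99.5445 71.6765] [-0.9278 -0.2109  0.4786]
```

View pics/c5.png

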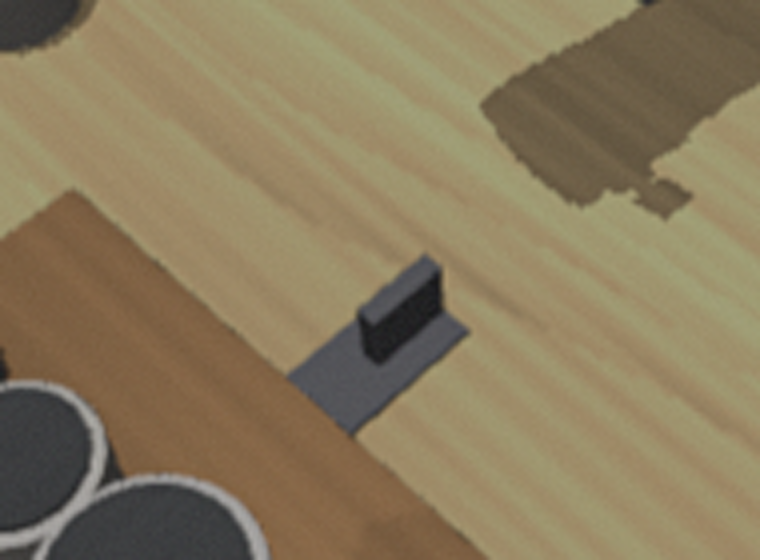

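The fin stands free at (400,305) in the crop, upright and square, with its position unchanged at x ≈ 0.615. I'm handing in.

```bash
python3 -c "
from workcell import env
print(env.hand_in())"
```

```text
the job is handed in; nothing more can be done
None
```

I slid the tray, with both pots, square under the board onto the stop bar, pressed it there with roughly 6 to 8 N (estimated from the wrist force), let go and handed the job in; no verdict came back, and the pots could not be seen under the board at the end.

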